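# Load a stone carrier into the analyser past its spring cover

### The arm

A 6-joint arm with a two-finger parallel gripper is mounted at the origin on the work surface. World frame = base frame: x ahead of the robot, y to its left, z up, the work surface at z = 0. Lengths are in m, angles in rad, forces in N, time in s.
With the tool pointing down it reaches from about 0.35 to 0.875 m from the base axis. Payload 4.2 kg.
Tool frame: the origin (TCP) lies at the very end of the fingers, on their centre line; the grasp point (between the pads) lies 19 mm behind it (env.hold_point_z is the distance from the TCP to the grasp point, in m); z points along the fingers, y is the line along which they close (so a half turn about z gives the same grasp; the last joint's range is limited). The gripper opens to 85 mm and grips with 20 to 120 N. Pads are 22 mm wide; open, the fingers measure 114 mm over their backs; the gripper's body (76 mm by 85 mm) begins 54 mm behind the grasp point. The pads swing forward as they close: fully open they stand 13 mm farther back than shut.
Start: joints at [-0.938, 0.385, 0.008, 0, -1.194, -0.259], TCP at [0.228, -0.582, 0.231] pointing down, gripper open.
Joint ranges: [-3.14, 3.14], [-1.21, 2.06], [-1.07, 1.41], [-3.16, 2.05], [-2.99, -0.16], [-3.1, 3.1]. Speed limits (rad/s): [2.79, 2.79, 3.14, 3.14, 3.14, 3.14].

### API

Orientations are given as a 3x3 rotation matrix whose columns are the frame's x, y, z axes.
In Python, from cell import env gives the robot as it stands. The module is installed in compiled form; this text tells all that it offers.
- The arm moves only by the shell command python3 -m jog 'ROWS'. ROWS is JSON, a list of rows, each a list of 7 numbers: the shift along the tool's x, y, z in mm, then the turn, a rotation vector about the tool's x, y, z in degrees, then the finger opening in mm, from 0 to 85.4. In form: [[tx, ty, tz, wx, wy, wz, claw], ...]. A call has 1 to 5 rows; each row shifts and turns the commanded pose from where the row before left it, along the tool's axes as they then stand; what a row does not reach is not made up. A row lasts 1/10 s, in which the tool goes at most 50 mm and 8.59 degrees, less where a joint would pass 70% of its speed; a pose out of reach is approached as far as the arm can. A call with a gripper value outside its range is refused whole. The fingers move at their own pace and stop on an object; the grip force is fixed at half the most. Time passes only in rows, so rows that do not move let the fingers close. It gives the time, the measured TCP pose, the force, the opening and the grip force at its end, in the units of the state.
- env.observe(): the state, without advancing time (a new reading comes with each control period).
- env.get_image(name): name is "scene" or "side" or "wrist"; returns the picture (420x560x3 uint8, red, green, blue); there is no depth.
- env.camera_params(name): a dict with "vfov" (degrees; the focal length in pixels is half the picture's height over the tangent of half this angle, whatever the lens; pixels are square), "cx", "cy" (the principal point, pixels), "R" (3x3) and "t" (3): a world point X has camera coordinates R X + t; the wrist camera has in their place "T_tool_cam" (4x4, takes a point from camera to tool coordinates, whose origin is the TCP and whose axes are the flange's). Camera axes: x right, y down, z forward; pixel columns grow to the right and rows downward; lengths in m; the calibration is good to about 2 mm. The wrist camera is an equidistant fisheye: a pixel r from the principal point sees the ray r / f radians off the axis. A picture is of the moment at which its call begins: read the wrist's pose just before it. camera_params takes no time and is no camera call.
- env.close_job(): hands the job in; it is judged then, once.
The state is a dict: "time": time; "q": joint angles; "joint_velocities": joint speeds; "joint_torque": joint torques, N m; "tcp_pos": TCP position; "ee_rot": TCP orientation; "force": force on the tool from outside, world axes, zero at the start; "wrist_torque": the same for the moment, N m; "width": opening from 0.0 (shut) to 1.0 (fully open); "grip_force": force on a finger pad.
Only numpy, scipy, OpenCV 4.12 (cv2) and the standard library are available. Lean on these libraries where they do the work, as an engineer would, in place of code of your own. Each camera call takes 0.05 s, during which the arm holds its last target. There are 200 camera calls.

### The job

Press the yellow paddle down with one fingertip to hold the analyser's red spring cover open and, while holding it, push the stone carrier by its blue tab with the other finger along the lane until the tab stands fully home against the mouth posts; then back off and let the cover shut behind the stone. Only press and push: never lift or tip the carrier, do not let the cover touch it, and leave the other things on the bench alone.

Things in the scene. Friction and masses are not known exactly. Their poses are not given: they have to be found in the camera images.
- analyser: white stone analyser, fixed on the bench, placed anew each time. Origin on the bench under the middle of its mouth; x points into the mouth along the lane, away from the robot, y left, z up. All mm below are in this frame. Black lane, top z 6, from x -170 into the chamber, between guides at y +-22 (up to z 14). Chamber x 7..77, y +-31, to z 68. Rear body x 77..227, y -75..95, to z 87
- home (a point): where the carrier's origin is when fully home: x -14, y 0, z 6, on the lane floor. Axes as the analyser's. Here stand the front faces of two white mouth posts, y 21..31 and -31..-21, up to z 52; the carrier's tab stops flat against both
- shaft (a point): on the axis of the cover's steel shaft at x -79, y 40, z 50. The shaft (8 mm thick) runs along x from -160 to 15, on bearing blocks 10 mm square up to z 58 at x -155 and x 12
- cover (a joint): turn of the spring-closed cover and its paddle about the shaft, rad: 0 shut, 0.80 stop fully open; grows as the paddle is pressed down. The cover clears the carrier above about 0.35. It needs about 2 N on the paddle's middle at first, about 6 N fully open, and snaps shut when let go
- cover_plate: the cover: red plate 44 wide, 46 high, 4 thick, across the mouth at x 0..4; shut, its lower edge is at z 18. It swings up sideways in its own plane, so the carrier cannot push it open. Its origin is on the shaft's axis (x 0, y 40, z 50)
- paddle_top (a point): centre of the upper face of the yellow paddle, one piece with the cover: 142 mm long (x -150..-8), 48 wide (12 to 60 mm from the shaft axis, about y 52..100), 4 thick. Shut, this point is near x -79, y 76, z 56 and the paddle rises outward by 0.1 rad; at cover angle q it slopes by 0.1 - q (q 0.7: this point near z 32)
- carrier: loose stone carrier, 0.11 to 0.22 kg, in the lane before the mouth. Origin on the lane floor under the front face of its push tab, x forward. Tab: upright blue plate x -8..0, y +-29, z 12..46 above the lane. A black stem 14 wide, 6 high leads to the black head x 26..66, 36 wide, 17 high (21 with its blue stone). The head cannot pass the shut cover; the stem lies under it
- stone_box_red: bystander: flat stone box 46 x 46 x 20 mm, black base, clear top, red stone; beside the lane on the side away from the paddle; origin at the centre of its underside, x along its length
- stone_box_green: bystander: the same kind of box with a green stone; origin at the centre of its underside, x along its length
- lens_case: bystander: round black case, 69 mm across, 66 mm tall, beside the paddle's outer side; origin at the centre of its underside, x along its length
- loupe: bystander: small steel and black folding magnifier, 47 x 22 x 19 mm, lying beside the near end of the paddle; origin at the centre of its underside, x along its length
- tweezers: bystander: steel tweezers 125 mm long lying flat; origin at the centre of its underside, x along its length
- colour_master_tray: bystander: grey open tray 160 x 50 x 14 mm with five compartments; origin at the centre of its underside, x along its length
- cleaner_jar: bystander: lidded jar 52 mm across, 75 mm tall; origin at the centre of its underside, x along its length

How it is judged:
By the outcome, as a careful person would: the job done as asked, in the order asked, and still so for the second after the job is handed in, with the robot touching nothing.
It also fails if it takes over 40 s, if anything falls off the work surface, if the arm or the gripper's body presses on something with over 40 N, if the wrist force passes 120 N, or if a joint passes its speed limit or range.

## Working session

There is one attempt and no reset: what is moved stays moved. The work goes in short steps, Python scripts to look and compute and a shell command to move; the robot and the scene stay as the last step left them, time stands still between calls to the robot, and variables do not carry over. Pictures are saved under pics/ and viewed, at most 10 in all, crops included, and the job is handed in when it is done.

```bash
mkdir -p pics
python3 - <<'E'
from cell import env
import cv2,numpy as np
s=env.observe(); print(s['time'],s['tcp_pos'],s['ee_rot'],s['width'])
a=[]
for n in("scene","side"):
    im=env.get_image(n); a.append(im); cv2.imwrite(f"pics/{n}0.png",im[:,:,::-1]); p=env.camera_params(n); print(n,p)
print(env.camera_params("wrist"), env.hold_point_z)
im=env.get_image("wrist");cv2.imwrite("pics/wrist0.png",im[:,:,::-1])
E
```

```text
0.0 [ 0.22805192 -0.58130646  0.23021092] [[-9.30999694e-01 -3.65018904e-01 -8.76858130e-04]
 [-3.65019945e-01  9.30997608e-01  1.97328007e-03]
 [ 9.60682946e-05  2.15719384e-03 -9.99997669e-01]] 1.0000002062193711
scene {'vfov': 57.94687029972019, 'cx': 275.1817059914996, 'cy': 209.5918945049435, 'R': array([[-0.81409409,  0.58072187,  0.00359578],
       [ 0.50128188,  0.70582908, -0.50052152],
       [-0.2932018 , -0.40566911, -0.86571663]]), 't': array([ 0.41827196, -0.2341845 ,  1.20498128])}
side {'vfov': 51.5925613838792, 'cx': 276.421725970715, 'cy': 203.92228342217757, 'R': array([[-0.99448724, -0.10450448,  0.00859962],
       [-0.08464045,  0.75162853, -0.65413343],
       [ 0.06189615, -0.65125522, -0.75633029]]), 't': array([0.50103407, 0.08702685, 1.36380233])}
{'vfov': 65.70646984690485, 'cx': 278.71055336762896, 'cy': 208.93052159459774, 'T_tool_cam': array([[-1.27550356e-04, -9.49580640e-01, -3.13522873e-01,
         8.26400169e-02],
       [ 9.99998807e-01, -6.03824170e-04,  1.42200004e-03,
         2.95813023e-04],
       [-1.53961640e-03, -3.13522318e-01,  9.49579584e-01,
        -1.43361153e-01],
       [ 0.00000000e+00,  0.00000000e+00,  0.00000000e+00,
         1.00000000e+00]])} 0.0187
```

View pics/scene0.png

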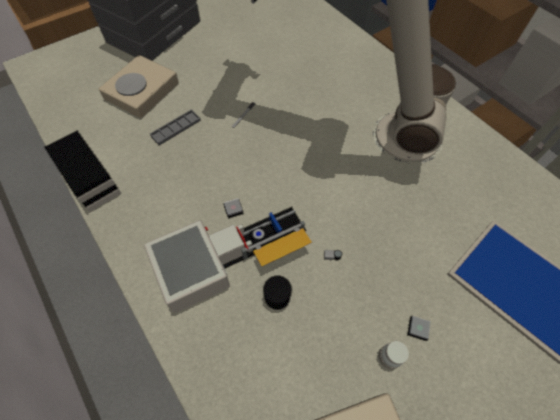

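View pics/side0.png

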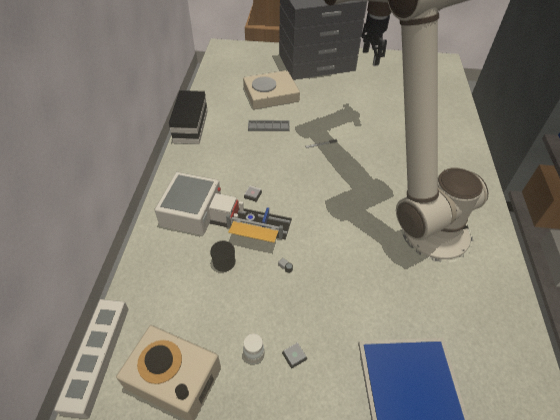

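Scene view: the paddle is at about (283,246), the blue tab at (277,222), the red cover at (243,238) and the rear body at (187,262). Side view: paddle at (254,232), tab at (266,215). Next I'll measure these.

```bash
cat > h.py <<'E'
import numpy as np, cv2
from cell import env
def ray(n,uv,pose=None):
    p=env.camera_params(n); f=210/np.tan(np.radians(p['vfov'])/2); d=np.array([(uv[0]-p['cx'])/f,(uv[1]-p['cy'])/f])
    if n!='wrist':
        R,t=p['R'],p['t']; v=R.T@np.r_[d,1]; return -R.T@t, v/np.linalg.norm(v)
    r=np.hypot(*d); c=np.r_[d/max(r,1e-9)*np.sin(r),np.cos(r)]; T=p['T_tool_cam']; pos,Rt=pose
    return pos+Rt@T[:3,3], Rt@T[:3,:3]@c
def onz(n,uv,z,pose=None):
    o,v=ray(n,uv,pose); return o+v*(z-o[2])/v[2]
def tri(rs):
    A=sum(np.eye(3)-np.outer(v,v) for o,v in rs); b=sum((np.eye(3)-np.outer(v,v))@o for o,v in rs); return np.linalg.solve(A,b)
def mask(im,lo,hi,roi):
    h=cv2.cvtColor(im,cv2.COLOR_RGB2HSV); m=cv2.inRange(h,np.array(lo),np.array(hi)); k=np.zeros_like(m); x0,y0,x1,y1=roi; k[y0:y1,x0:x1]=m[y0:y1,x0:x1]
    cs,_=cv2.findContours(k,cv2.RETR_EXTERNAL,cv2.CHAIN_APPROX_NONE); return max(cs,key=cv2.contourArea) if cs else None
def cen(c):
    m=cv2.moments(c); return np.array([m['m10']/m['m00'],m['m01']/m['m00']])
E
python3 - <<'E'
from h import *
roi={'scene':(225,195,325,275),'side':(200,190,305,255)}
R={}
for n in roi:
    im=cv2.imread(f'pics/{n}0.png')[:,:,::-1].copy()
    for k,lo,hi in(('pad',(12,120,90),(32,255,255)),('tab',(105,120,40),(130,255,255))):
        c=mask(im,lo,hi,roi[n])
        R.setdefault(k,[]).append(ray(n,cen(c))); r=cv2.minAreaRect(c); print(n,k,cen(c),cv2.contourArea(c),r)
        if k=='pad':
            pts=np.array([onz(n,p[0],.056)[:2] for p in c],np.float32)*1000
            print(cv2.minAreaRect(pts), cv2.boxPoints(cv2.minAreaRect(pts)))
for k in R: print(k,tri(R[k]))
for n,u in (('scene',(278,286)),('scene',(333,255)),('scene',(234,208))): print(u,onz(n,u,0.03))
E
```

```text
scene pad [281.66810267 246.74080057] 928.5 ((281.9726867675781, 246.5128173828125), (18.304899215698242, 56.30418014526367), 64.98310089111328)
((564.0756225585938, 101.01412200927734), (48.63010787963867, 142.44793701171875), 81.58599853515625) [[490.06036   87.382614]
 [630.97504   66.538956]
 [638.0909   114.64563 ]
 [497.1762   135.48929 ]]
scene tab [275.23619048 222.99238095] 87.5 ((274.7783203125, 221.9009552001953), (20.202743530273438, 6.313357353210449), 60.945396423339844)
side pad [253.04133858 231.5226378 ] 508.0 ((252.9487762451172, 231.239013671875), (47.77263259887695, 12.501904487609863), 12.094758033752441)
((563.6452026367188, 103.93516540527344), (45.453819274902344, 141.84085083007812), 81.59510803222656) [[490.16455  91.8186 ]
 [630.482    71.08609]
 [637.12585 116.05173]
 [496.8084  136.78424]]
side tab [265.19298246 214.71929825] 9.5 ((265.45001220703125, 214.15000915527344), (1.5811387300491333, 12.649109840393066), 18.434947967529297)
pad [0.56396375 0.09822282 0.04713267]
tab [0.53666453 0.03229504 0.04807583]
(278, 286) [0.62773087 0.17138839 0.03      ]
(333, 255) [0.46574951 0.18629094 0.03      ]
(234, 208) [ 0.59700732 -0.07709237  0.03      ]
```

The paddle fits its given size (142 × 48) and sits at (0.564, 0.102). That puts the analyser yaw at about -8.4° and its origin near (0.631, 0.015). I'll square the tool first, then move over for a closer look.

```bash
python3 -m jog '[[0,0,0,0,0,7.45,64],[0,0,0,0,0,7.45,64],[0,0,0,0,0,7.45,64],[0,0,0,0,0,7.45,64],[-11.5,45.6,2,0,0,0,64]]' && python3 -m jog '[[-11.5,45.6,2,0,0,0,64],[-11.5,45.6,2,0,0,0,64],[-11.5,45.6,2,0,0,0,64],[-11.5,45.6,2,0,0,0,64],[-11.5,45.6,2,0,0,0,64]]'
```

```text
time: 0.65
tcp_pos: [0.2454, -0.5409, 0.2279]
ee_rot: [[-0.988, 0.153, -0.001], [0.153, 0.988, -0.0], [0.001, -0.001, -1.0]]
force: [0.3, 0.1, 0.1]
width: 0.749
grip_force: 0.0
time: 1.15
tcp_pos: [0.3366, -0.3194, 0.2191]
ee_rot: [[-0.989, 0.146, 0.0], [0.146, 0.989, 0.0], [-0.0, 0.0, -1.0]]
force: [1.0, 0.5, -0.6]
width: 0.749
grip_force: 0.0
```

```bash
python3 -m jog '[[-11.4,45.5,2,0,0,0,64],[-11.4,45.5,2,0,0,0,64],[-11.4,45.5,2,0,0,0,64],[-11.4,45.5,2,0,0,0,64],[-11.4,45.5,2,0,0,0,64]]' && python3 -m jog '[[-11.4,45.5,2,0,0,0,64],[-11.4,45.5,2,0,0,0,64],[-11.4,45.5,2,0,0,0,64],[-11.4,45.5,2,0,0,0,64],[0,0,0,0,0,0,64]]'
python3 - <<'E'
from h import *
s=env.observe(); im=env.get_image('wrist'); np.savez('w1.npz',p=s['tcp_pos'],R=s['ee_rot']); cv2.imwrite('pics/wrist1.png',im[:,:,::-1]); print(s['tcp_pos'],s['force'],s['q'])
E
```

```text
time: 1.65
tcp_pos: [0.4261, -0.1025, 0.2094]
ee_rot: [[-0.989, 0.146, 0.0], [0.146, 0.989, 0.0], [-0.0, 0.0, -1.0]]
force: [0.5, 0.1, -0.2]
width: 0.747
grip_force: 0.0
time: 2.15
tcp_pos: [0.4995, 0.0731, 0.2007]
ee_rot: [[-0.99, 0.141, 0.001], [0.141, 0.99, 0.0], [-0.001, 0.0, -1.0]]
force: [-0.8, -1.0, 1.2]
width: 0.75
grip_force: 0.0
[0.49949862 0.07314495 0.20069649] [-0.75725314 -1.03416684  1.2176191 ] [ 4.67583339e-01  2.06463040e-01 -3.28757045e-01  1.78181540e-04
 -1.03484213e+00 -2.17956162e+00]
```

View pics/wrist1.png

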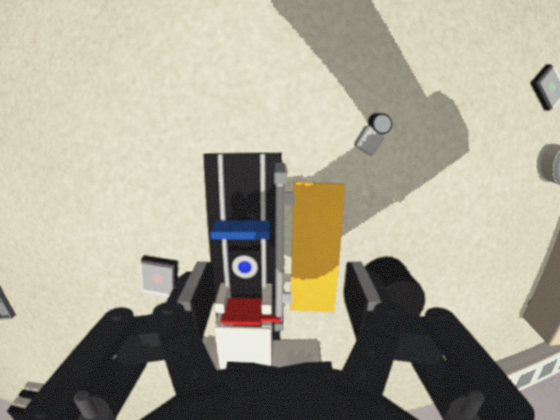

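Wrist view: lane at columns 205–280, tab at (240,230), blue stone at (245,267), red cover at (247,311), paddle at columns 290–343 and rows 183–311. The loupe at (373,132) and lens case at (390,285) are clear of the path. Now I'll measure from this picture.

Run:
```python
from h import *
d=np.load('w1.npz'); pose=(d['p'],d['R']); im=cv2.imread('pics/wrist1.png')[:,:,::-1].copy()
c=mask(im,(12,120,90),(32,255,255),(285,175,350,318))
pts=np.array([onz('wrist',p[0],.0555,pose)[:2]*1000 for p in c],np.float32)
r=cv2.minAreaRect(pts); print('pad',r); b=cv2.boxPoints(r)
# axis
e=[b[1]-b[0],b[2]-b[1]]; e=max(e,key=np.linalg.norm); e=e/np.linalg.norm(e); e*=np.sign(e[0]); yaw=np.arctan2(e[1],e[0]); print('yaw',np.degrees(yaw))
X=e; Y=np.array([-e[1],e[0]]); P=np.array(r[0]); O=P+79*X-76*Y; print('O',O)
loc=lambda w:(np.round([(w[:2]*1000-O)@X,(w[:2]*1000-O)@Y],1))
t=mask(im,(105,110,30),(130,255,255),(200,205,285,250)); x,y,w,h=cv2.boundingRect(t); print('tab box',x,y,w,h)
for u in((x,y),(x+w,y)): print('back low',loc(onz('wrist',u,.018,pose)))
for u in((x,y+h),(x+w,y+h)): print('front top',loc(onz('wrist',u,.052,pose)))
hh=mask(im,(105,80,30),(130,255,255),(230,252,260,280)); print('stone',loc(onz('wrist',cen(hh),.026,pose)))
rd=[mask(im,(a,130,60),(b,255,255),(215,290,285,330)) for a,b in((0,8),(172,180))]
rd=max([q for q in rd if q is not None],key=cv2.contourArea); print('cover box',cv2.boundingRect(rd),[loc(onz('wrist',u[0],.064,pose)) for u in (rd[rd[:,0,1].argmin()],rd[rd[:,0,0].argmin()])])
for u in((221,156),(263,156)): print('guide end',loc(onz('wrist',u,.014,pose)))
print('lane corners',[loc(onz('wrist',u,.006,pose)) for u in((205,154),(281,154))])
print('tcp',loc(pose[0])); print('tooly deg',np.degrees(np.arctan2(d['R'][1,1],d['R'][0,1]))-90)
print('loupe',loc(onz('wrist',(373,132),.015,pose)),'lens',loc(onz('wrist',(390,285),.066,pose)))
```

```text
pad ((562.4072875976562, 100.61610412597656), (47.75763702392578, 143.28575134277344), 81.43402862548828)
yaw -8.565971
O [629.20599365  13.69698429]
tab box 210 219 61 22
back low [-100.1  -34.9]
back low [-100.7   31.3]
front top [-89.2 -28.9]
front top [-90.2  31.9]
stone [-46.9   1.5]
cover box (221, 297, 60, 29) [array([-31.4,  -7.2]), array([ -1.7, -22.1])]
guide end [-167.9  -20.7]
guide end [-167.7   22.9]
lane corners [array([-169.1,  -39.4]), array([-168.7,   41.3])]
tcp [-137.1   39.5]
tooly deg -8.083913983203033
loupe [-195.6  136.2] lens [-45.4 155.8]
```

Checks agree: lane end reads -169 against -170 given, guides ±22, stone on the centre line. Tab back face is at x ≈ -99. I'll go to tool x -127, y 36 and come down.

```bash
python3 -m jog '[[-10,-2.5,25,0,0,0.4,64],[0,0,35,0,0,0,64],[0,0,35,0,0,0,64],[0,0,30,0,0,0,64],[0,0,0,0,0,0,64]]'
python3 - <<'E'
from h import *
s=env.observe(); im=env.get_image('side'); cv2.imwrite('pics/side1.png',cv2.resize(im[150:290,190:330][:,:,::-1],None,fx=4,fy=4,interpolation=3))
O=np.array([629.4,14.7]);a=np.radians(-8.57);X=np.array([np.cos(a),np.sin(a)]);Y=np.array([-X[1],X[0]])
w=s['tcp_pos'][:2]*1000-O; print(w@X,w@Y,s['tcp_pos'][2],s['force'],s['width'],np.degrees(np.arctan2(s['ee_rot'][1,1],s['ee_rot'][0,1]))-90)
E
```

```text
time: 2.7
tcp_pos: [0.5035, 0.0627, 0.0727]
ee_rot: [[-0.988, 0.155, -0.009], [0.155, 0.988, -0.003], [0.009, -0.005, -1.0]]
force: [-1.2, -1.1, 0.2]
width: 0.754
grip_force: 0.0
-131.6490095843405 28.72956756990483 0.07270111172967753 [-1.22560352 -1.11700866  0.19998367] 0.7542882547984238 -8.916202749770846
```

View pics/side1.png

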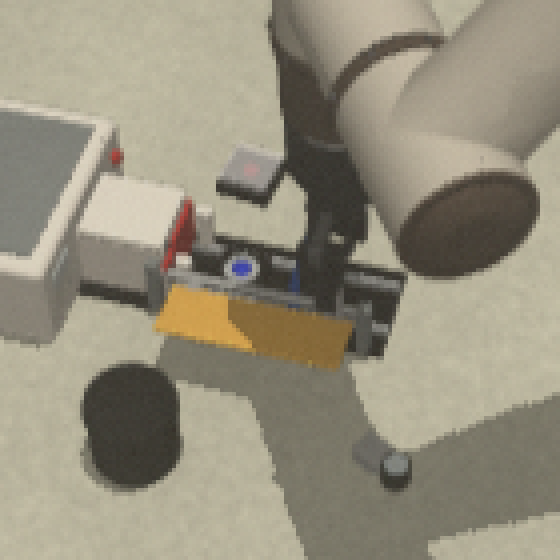

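The side view shows the fingers still above the paddle and behind the blue tab (295,285), with nothing touched. The TCP reads a bit low in y, so I'll let it settle and check.

```bash
cat > st.py <<'E'
from h import *
def st():
    s=env.observe()
    O=np.array([629.4,14.7]);a=np.radians(-8.57);X=np.array([np.cos(a),np.sin(a)]);Y=np.array([-X[1],X[0]])
    w=s['tcp_pos'][:2]*1000-O; f=s['force']; print('t',s['time'],'xyz',np.round([w@X,w@Y,s['tcp_pos'][2]*1000],1),'F',np.round([f[:2]@X,f[:2]@Y,f[2]],1),'yaw',round(np.degrees(np.arctan2(s['ee_rot'][1,1],s['ee_rot'][0,1]))-90,2),'tz',np.round(s['ee_rot'][:,2],3))
if __name__=='__main__': st()
E
python3 -m jog '[[0,0,0,0,0,0,64],[0,0,0,0,0,0,64],[0,0,0,0,0,0,64]]' >/dev/null; python3 st.py
```

```text
t 3.05 xyz [-127.6   32.    78. ] F [-0.3 -0.   0.1] yaw -8.78 tz [ 0.003  0.001 -1.   ]
```

```bash
python3 -m jog '[[0,4,8,0,0,-0.2,64],[0,0,8,0,0,0,64],[0,0,6,0,0,0,64],[0,0,0,0,0,0,64]]' >/dev/null; python3 st.py;  python3 -m jog '[[0,0,5,0,0,0,64],[0,0,5,0,0,0,64],[0,0,0,0,0,0,64]]' >/dev/null; python3 st.py
```

```text
t 3.45 xyz [-129.3   35.1   53. ] F [-0.1  0.3  0. ] yaw -8.58 tz [-0.003 -0.001 -1.   ]
t 3.75 xyz [-128.    36.    44.1] F [-1.5  2.2  3.4] yaw -8.57 tz [ 0.001  0.    -1.   ]
```

```bash
python3 -m jog '[[0,0,5,0,0,0,64],[0,0,5,0,0,0,64],[0,0,3,0,0,0,64],[0,0,0,0,0,0,64]]' >/dev/null
python3 - <<'E'
from st import *
st(); 
a=env.get_image('wrist')[130:410,140:420]; b=env.get_image('side')[160:270,200:310]
im=np.hstack([cv2.resize(a,(400,400)),cv2.resize(b,(400,400),interpolation=3)]); cv2.imwrite('pics/c2.png',im[:,:,::-1]); st()
E
```

```text
t 4.15 xyz [-128.    35.6   31.2] F [-0.6 -0.4  4.6] yaw -8.58 tz [ 0.001  0.    -1.   ]
t 4.25 xyz [-128.    35.6   31.5] F [0.4 0.1 5.2] yaw -8.58 tz [ 0.001  0.    -1.   ]
```

View pics/c2.png

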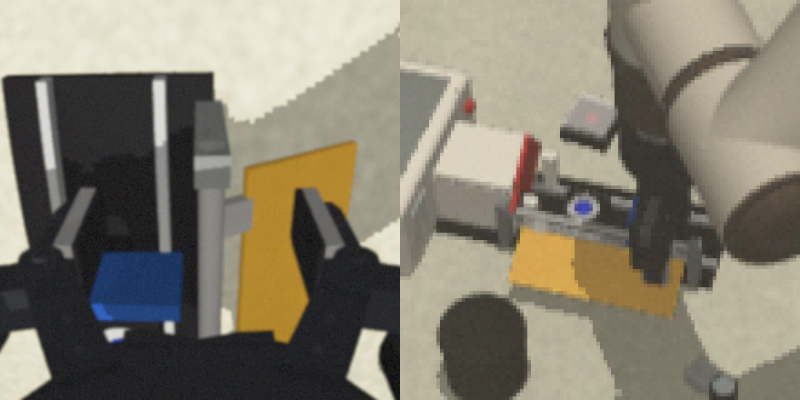

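The paddle is pressed and slopes outward, the cover (525,165 in the right half) is swinging up, and the push finger stands behind the tab. I'll get the cover angle from the paddle's near edge, crop points (245,170) and (355,142), on the plane x = -150.

```bash
cat > ang.py <<'E'
from st import *
def ang(uvs,pose):
    O=np.array([.6294,.0147,0]);a=np.radians(-8.57);X=np.array([np.cos(a),np.sin(a),0]);Y=np.array([-X[1],X[0],0]); out=[]
    for u in uvs:
        o,v=ray('wrist',u,pose); k=(-.150-(o-O)@X)/(v@X); p=o+k*v-O; out.append([p@Y*1000,p[2]*1000])
    q=np.array(out); print(q.round(1),'len',np.linalg.norm(q[1]-q[0]),'q',.1-np.arctan2(*(q[1]-q[0])[::-1]))
E
python3 - <<'E'
from ang import *
s=env.observe(); ang([(311.5,249),(388.5,229.4)],(s['tcp_pos'],s['ee_rot']))
E
```

```text
[[49.2 46.9]
 [91.7 25. ]] len 47.762934629957876 q 0.5751360076127585
```

q ≈ 0.575, and the edge length of 47.8 matches the given 48, so the cover is well open and its top corner at z ≈ 96 stays under the gripper body. Now the push forward.

```bash
python3 -m jog '[[-5,0,1,0,0,0,64],[-5,0,0,0,0,0,64],[-5,0,0,0,0,0,64],[-5,0,0,0,0,0,64],[-5,0,0,0,0,0,64]]' >/dev/null; python3 st.py; python3 -m jog '[[-6,0,0,0,0,0,64],[-6,0,0,0,0,0,64],[-6,0,0,0,0,0,64],[-6,0,0,0,0,0,64],[-3,0,0,0,0,0,64]]' >/dev/null
python3 - <<'E'
from st import *
st(); 
a=env.get_image('wrist')[130:410,140:420]; b=env.get_image('side')[160:270,200:310]
im=np.hstack([cv2.resize(a,(400,400)),cv2.resize(b,(400,400),interpolation=3)]); cv2.imwrite('pics/c3.png',im[:,:,::-1]); st()
E
```

```text
t 4.75 xyz [-103.8   35.4   30.1] F [-4.8  2.9  5.7] yaw -8.61 tz [-0.002 -0.    -1.   ]
t 5.25 xyz [-76.5  35.4  30.1] F [-5.5  2.7  4.8] yaw -8.62 tz [-0.002 -0.    -1.   ]
t 5.35 xyz [-76.1  35.5  30.1] F [-3.6  2.   5.1] yaw -8.6 tz [-0. -0. -1.]
```

View pics/c3.png

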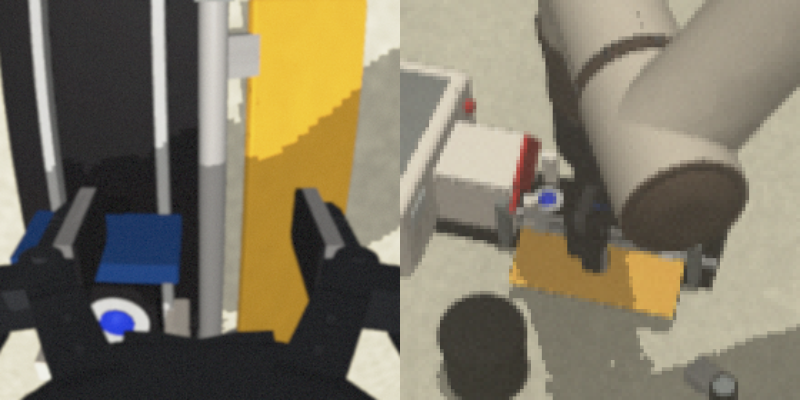

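The tab is upright and square against the finger, the stone sits ahead of it at (118,322), the cover is still up and the paddle is held. Continuing.

```bash
python3 -m jog '[[-6,0,0,0,0,0,64],[-6,0,0,0,0,0,64],[-6,0,0,0,0,0,64],[-6,0,0,0,0,0,64],[-6,0,0,0,0,0,64]]' >/dev/null; python3 st.py; python3 -m jog '[[-3,0,0,0,0,0,64],[-3,0,0,0,0,0,64],[0,0,0,0,0,0,64]]' >/dev/null; python3 st.py;  python3 -m jog '[[-2,0,0,0,0,0,64],[-2,0,0,0,0,0,64],[0,0,0,0,0,0,64]]' >/dev/null; python3 st.py
```

```text
t 5.85 xyz [-47.   35.4  30.1] F [-5.   3.7  4.8] yaw -8.6 tz [-0.002 -0.    -1.   ]
t 6.15 xyz [-40.4  35.5  30.2] F [-3.3  2.   5. ] yaw -8.58 tz [-0. -0. -1.]
t 6.45 xyz [-36.6  35.5  30.2] F [-2.7  2.5  3.8] yaw -8.59 tz [-0. -0. -1.]
```

```bash
for i in 1; do python3 -m jog '[[-2,0,0,0,0,0,64],[0,0,0,0,0,0,64]]' >/dev/null; python3 st.py; python3 -m jog '[[-2,0,0,0,0,0,64],[0,0,0,0,0,0,64]]' >/dev/null; python3 st.py; python3 -m jog '[[-1.5,0,0,0,0,0,64],[0,0,0,0,0,0,64]]' >/dev/null; python3 st.py; done
python3 - <<'E'
from st import *
a=env.get_image('wrist')[130:410,140:420]; b=env.get_image('side')[160:270,200:310]
im=np.hstack([cv2.resize(a,(400,400)),cv2.resize(b,(400,400),interpolation=3)]); cv2.imwrite('pics/c4.png',im[:,:,::-1]); st()
E
```

```text
t 6.65 xyz [-34.5  35.5  30.3] F [-3.4  1.4  4.2] yaw -8.58 tz [-0. -0. -1.]
t 6.85 xyz [-32.5  35.5  30.3] F [-4.1  1.8  4.2] yaw -8.58 tz [-0. -0. -1.]
t 7.05 xyz [-31.   35.5  30.3] F [-3.8  2.1  4.2] yaw -8.59 tz [-0.  0. -1.]
t 7.15 xyz [-31.   35.5  30.3] F [-4.   2.4  4.6] yaw -8.59 tz [ 0.  0. -1.]
```

View pics/c4.png

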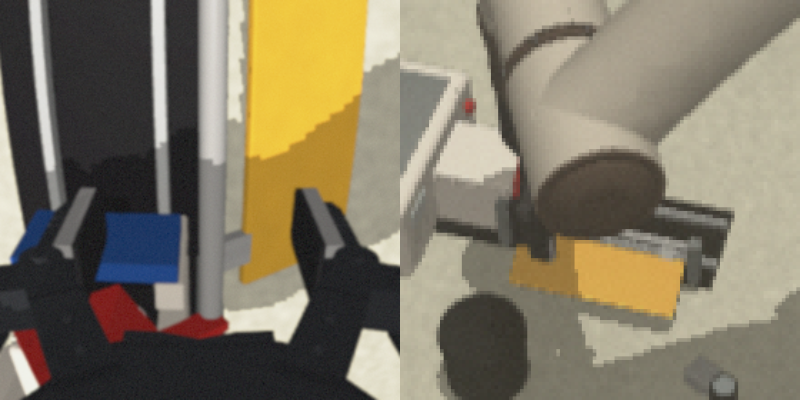

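The tab is nearly at the white post (170,290), the cover is open and the stone is inside. The force hasn't risen yet, so I'll continue in small steps until the stop.

```bash
python3 -m jog '[[-1.5,0,0,0,0,0,64],[0,0,0,0,0,0,64]]' >/dev/null; python3 st.py; python3 -m jog '[[-1.5,0,0,0,0,0,64],[0,0,0,0,0,0,64]]' >/dev/null; python3 st.py
```

```text
t 7.35 xyz [-30.7  35.4  30.2] F [-6.6  3.6  6.9] yaw -8.64 tz [-0.003 -0.    -1.   ]
t 7.55 xyz [-30.6  35.2  30.1] F [-10.9   5.1   8.4] yaw -8.68 tz [-0.006 -0.    -1.   ]
```

Stop found at -30.7 with the push force rising to 11 N. One more firm nudge, then straight back while still holding the paddle, and after that rise to let the cover close.

```bash
python3 -m jog '[[-1.5,0,0,0,0,0,64],[0,0,0,0,0,0,64]]' >/dev/null; python3 st.py; python3 -m jog '[[5,0,0,0,0,0,64],[5,0,0,0,0,0,64],[5,0,0,0,0,0,64],[5,0,0,0,0,0,64],[0,0,0,0,0,0,64]]' >/dev/null
python3 - <<'E'
from st import *
st(); s=env.observe(); im=env.get_image('wrist'); np.savez('w5.npz',p=s['tcp_pos'],R=s['ee_rot']); cv2.imwrite('pics/w5f.png',im[:,:,::-1]); cv2.imwrite('pics/w5.png',cv2.resize(im[180:360,150:390],(800,600),interpolation=3)[:,:,::-1])
E
```

```text
t 7.75 xyz [-30.6  35.2  30.1] F [-14.7   5.8  12.1] yaw -8.72 tz [-0.009 -0.    -1.   ]
t 8.25 xyz [-45.8  36.   30.8] F [2.2 2.8 3.9] yaw -8.57 tz [ 0.002  0.001 -1.   ]
```

View pics/w5.png

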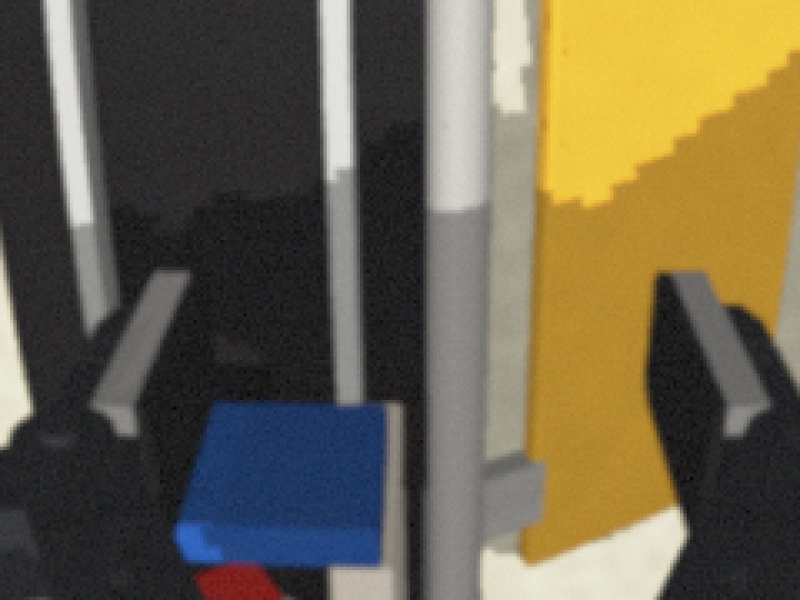

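The tab stands flush against the right post, and the finger is clear of it. The cover's red edge shows above the stem at (235,580). Now I'll rise, gently at first so the cover closes without a slam.

```bash
python3 -m jog '[[0,0,-6,0,0,0,64],[0,0,-6,0,0,0,64],[0,0,-6,0,0,0,64],[0,0,-8,0,0,0,64],[0,0,-15,0,0,0,64]]' >/dev/null; python3 st.py; python3 -m jog '[[0,0,-35,0,0,0,64],[15,0,-40,0,0,0,64],[40,0,-25,0,0,0,64],[40,0,0,0,0,0,64],[0,0,0,0,0,0,64]]' >/dev/null; python3 -m jog '[[0,0,0,0,0,0,64],[0,0,0,0,0,0,64],[0,0,0,0,0,0,64]]' >/dev/null
python3 - <<'E'
from st import *
d=np.load('w5.npz'); print('corner',onz('wrist',(265.5,348.9),.052,(d['p'],d['R'])))
st(); s=env.observe(); im=env.get_image('wrist'); pose=(s['tcp_pos'],s['ee_rot'])
cv2.imwrite('pics/w6.png',cv2.resize(im[150:360,140:420],(800,600),interpolation=3)[:,:,::-1])
O=np.array([629.4,14.7]);a=np.radians(-8.57);X=np.array([np.cos(a),np.sin(a)]);Y=np.array([-X[1],X[0]])
loc=lambda w:np.round([(w[:2]*1000-O)@X,(w[:2]*1000-O)@Y],1)
print(loc(onz('wrist',(265.5,348.9),.052,(d['p'],d['R']))))
t=mask(im,(105,110,30),(130,255,255),(180,200,300,350))
r=cv2.boundingRect(t); print(r)
x,y,w,h=r
for u,z in(((x,y),.018),((x+w,y),.018),((x,y+h),.052),((x+w,y+h),.052)): print(loc(onz('wrist',u,z,pose)))
E
```

```text
t 8.8 xyz [-49.   33.8  69.9] F [-0.8 -0.7 -0.1] yaw -8.64 tz [-0.007 -0.002 -1.   ]
corner [0.61912129 0.04529763 0.052     ]
t 9.6 xyz [-141.    35.3  170.7] F [ 0.5  0.6 -0.5] yaw -8.62 tz [-0.001 -0.001 -1.   ]
[-14.7  28.7]
(216, 300, 57, 25)
[-20.6 -34.5]
[-22.   28.4]
[-12.2 -29.7]
[-13.9  28.8]
```

View pics/w6.png

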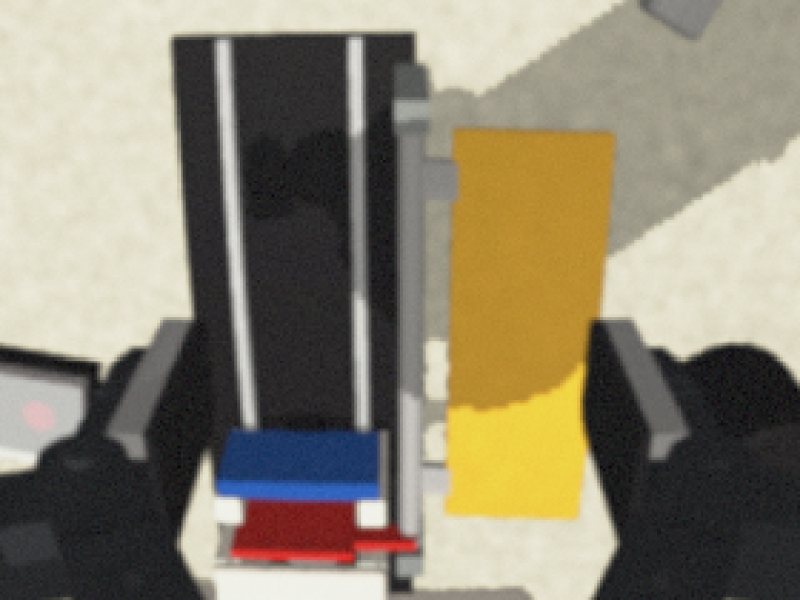

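The tab sits square against both white posts ((228,512) and (372,512)) with its front face at x ≈ -13 to -14. The cover is shut behind the stone, the paddle is back up, and the arm is clear with no force. Handing in.

```bash
python3 -c "
from cell import env
print(env.close_job())"
```

```text
the job is handed in; nothing more can be done
None
```

The job is handed in: the carrier's tab stands square against both mouth posts, the cover is shut behind the stone, the arm ended clear of everything after 9.6 s, and `env.close_job()` gave no verdict.

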